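# Clamp the sharpener drive, mesh the splined stem and keep it pressed home

## Task

First swing the jig's toggle clamp over centre so that its arm comes down onto the rim of the white drive unit and stays there. Then take the orange-handled stem from the wooden stand, turn it until its four splines mesh with the cross-shaped socket in the drive unit, and slide it fully home, flange flat on the drive unit, against the spring inside. Finish while still holding the handle and pressing the stem down (do not let go), with the clamp still closed and the other things on the desk left where they are.

Things in the scene. Friction and masses are not known exactly. Their poses are not given: they have to be found in the camera images.
- jig: Fixed jig: aluminium base plate 110 x 220 x 10 mm with a low blue ring (nest, 88 mm outside, rising to 26 mm) and two dark steel bearing posts 70 mm tall. Origin on the nest's axis at the underside; z up; +y points from the nest along the plate to the clamp's bearing. The plate reaches from 55 mm on the -y side to 165 mm on the +y side.
- nest (a point): Centre of the nest's floor, 10 mm above the desk; axes as the jig.
- pivot (a point): Clamp hinge centre: in the jig's frame 115 mm along +y and 60 mm up; the hinge runs along the jig's x.
- clamp (a joint): Clamp angle, rad. 0: arm level, black rubber foot on the drive unit's rim; 1.57: upright; starts leaning back, away from the drive unit, at 1.8 to 2.1 (stop at 2.1). The arm is heavy (0.25 kg) with a damped hinge: pushed past upright towards the nest (below 1.4) it falls shut by itself within 2 s and rests on the rim with about 1.5 N. Pushing it over near its tip takes 1 to 3 N.
- clamp_tip (a point): Near the free end of the clamp arm, 88 mm from the hinge on the arm's centre line (the arm is 92 mm long, 20 mm wide, 12 mm thick, with a red sleeve 24 x 40 x 18 mm around its middle). Shut, the arm lies at 60 mm height, sleeve top 69 mm, end 23 mm from the nest's axis.
- drive: Loose white round drive unit, 72 mm diameter, 36 mm tall, 0.35 kg, standing in the nest (top face at 46 mm). Origin: centre of its underside, z up. In its top a cross-shaped socket, black inside, 30 mm deep: two crossing slots along its x and y axes, each 26 mm long and 10 mm wide. Its yaw in the nest is random and it can turn there.
- socket (a point): Centre of the socket's mouth on the drive unit's top face, z up, x and y along the slots.
- ejector (a joint): Brass spring pin inside the socket, m pressed down. 0: its top is 13 mm below the socket's mouth; 0.007 when the stem is home (limit 0.009). The spring pushes up with 2.8 N at 0 and 7.7 N at 0.007, so a stem let go rises again.
- stem: Loose stem, 0.12 kg, upright in the stand. Origin: centre of the flange's underside, z up. Below: brass cross spline 20 mm long, ribs along x and y 24 mm across, 8 mm wide (last 5 mm slimmer: 20.5, 5.5 mm). Above: flange 34 mm diameter, 4 mm thick; neck 14 mm diameter to height 30 mm; orange flat handle from 30 to 85 mm, 36 mm along x, 14 mm thick along y. All four quarter turns fit.
- stand: Fixed wooden block 80 x 80 x 42 mm with a round hole 29 mm wide, 30 mm deep in the middle of its top, in which the stem stands. Origin at the centre of the underside.
- mug: White ceramic mug 82 mm wide, 95 mm tall, with three pencils reaching to 173 mm; leave alone. Origin at the underside's centre.
- chest: Small wooden chest 130 x 190 x 75 mm with sliding lid; leave alone. Origin at the underside's centre.
- tape: Black tape holder 160 x 60 x 85 mm; leave alone. Origin at the underside's centre.
- dish: Chrome paper clip dish 90 mm wide, 22 mm tall; leave alone. Origin at the underside's centre.
- protractor: Red flat protractor, half round, 120 mm wide, 4 mm thick; leave alone. Origin at the middle of its straight edge.
- eraser: White eraser 22 x 55 x 13 mm; leave alone. Origin at the underside's centre.
Things that resemble listed ones, but are neither listed nor needed, are in the scene too. Of the things like the stem, leave any that is green; of the rest the smaller one is meant.

How it is judged (in metres and radians):
On the way, in this order (a step that is already met when the one before it is completed fails the run):
1. the clamp arm is down on the drive unit, which stands in its nest (value of joint clamp between -0.04 and 0.06 rad and horizontal distance between drive and nest below 0.004 m and z of drive in the frame of nest below 0.004 m and angle between drive's own z axis and vertical below 0.05 rad), for 0.2 s.
2. the stem is out of the stand, in the fingers, with the clamp still closed (value of joint clamp between -0.04 and 0.06 rad and contact force between the fingers and stem above 1 N and horizontal distance between stem and stand above 0.06 m), for 0.1 s.
3. the splines have meshed: the stem stands upright in the socket, at least 8 mm deep (all of step 1 and z of stem in the frame of socket below 0.012 m and horizontal distance between stem and socket below 0.004 m and angle between stem's own z axis and vertical below 0.1 rad), for 0.1 s.
At the end, for the whole second after the job is handed in: Clamp within 0.06 rad of level on the drive unit, which stands in its nest within 4 mm; stem flange within 2 mm of its top face, centred within 3 mm, upright within 0.06 rad, spring pin down over 5 mm; fingers still hold the stem, at rest, with over 3 N (all of step 1 and z of stem in the frame of socket below 0.002 m and horizontal distance between stem and socket below 0.003 m and angle between stem's own z axis and vertical below 0.06 rad and value of joint ejector above 0.005 m and contact force between the fingers and stem above 3 N and linear speed of stem below 0.02 m/s); the arm keeps its last pose, push and grip.
It fails at once if one of the other things on the desk is moved more than 30 mm or the mug is tipped (distance of any of mug, chest, tape, dish, protractor, eraser from where it was at the start of the episode above 0.03 m or angle between mug's own z axis and vertical above 0.35 rad).
It also fails if it takes over 48 s, if anything falls off the work surface, if the arm or the gripper's body presses on something with over 40 N, if the wrist force passes 120 N, or if a joint passes its speed limit or range.

## Robot

A 6-joint arm with a two-finger parallel gripper is mounted at the origin on the work surface. World frame = base frame: x ahead of the robot, y to its left, z up, the work surface at z = 0. Lengths are in mm, angles in rad, forces in N, time in s.
With the tool pointing down it reaches from about 275 to 750 mm from the base axis. Payload 10.2 kg.
Tool frame: the origin (TCP) lies between the finger pads; the fingertips stand ctrl.tips_ahead ahead of it and the grasp point (between the pads) lies 8 mm behind it (ctrl.tips_ahead is the distance from the TCP to the fingertips, in mm); z points along the fingers, y is the direction in which the jaws open and shut (so a half turn about z gives the same grasp; the last joint's range is limited). The gripper opens to 85 mm and grips with 20 to 120 N. Pads are 22 mm wide; open, the fingers measure 114 mm over their backs; the gripper's body (76 mm by 85 mm) begins 54 mm behind the grasp point. The pads swing forward as they close: fully open they stand 13 mm farther back than shut.
Start: joints at [1.095, 0.313, 1.498, -0, 1.331, -0.223], TCP at [131.324, 508.316, 242.294] pointing down, gripper open.
Joint ranges: [-2.94, 2.94], [-0.97, 2.17], [0.19, 2.56], [-1.23, 4.37], [0.02, 3.11], [-2.88, 2.88]. Speed limits (rad/s): [2.39, 2.39, 3.01, 3.14, 3.14, 3.14].

## Interface

Orientations are given as a unit quaternion [w, x, y, z].
In Python, from rig import ctrl gives the robot as it stands. The module is installed in compiled form; this text tells all that it offers.
- The arm moves only by the tool move_arm, never from a script. Its argument "motion" is a list of rows, each an object with "offset": the shift along the tool's x, y, z in m, a list of three; "angular": the turn, a rotation vector about the tool's x, y, z in degrees, a list of three; "jaw": the finger opening in m, from 0 to 0.0854. In form: [{"offset": [tx, ty, tz], "angular": [ax, ay, az], "jaw": jaw}, ...]. A call has 1 to 5 rows; each row is the pose to reach, as a shift and turn from the pose commanded when the call began, along the tool's axes at that moment; what a row does not reach only later rows make up. A row lasts 1/8 s, in which the tool goes at most 62.5 mm and 10.7 degrees, less where a joint would pass 70% of its speed; a pose out of reach is approached as far as the arm can. A call with a gripper value outside its range is refused whole. The fingers move at their own pace and stop on an object; "squeeze" is the grip in N (left out, the last holds). Time passes only in rows, so rows that repeat a pose let the fingers close. It gives the time, the measured TCP pose, the force and the opening at its end, in the units of the state.
- ctrl.sense(): the state, without advancing time (a new reading comes with each control period).
- ctrl.capture(name): name is "scene" or "top" or "wrist"; returns a dict with "img" (384x512x3 uint8, red, green, blue), "intrinsics" (3x3 intrinsics, pixels), "rvec" (rotation vector, rad) and "tvec" (3), from world to camera coordinates, as OpenCV has them. Camera axes: x right, y down, z forward; pixel columns grow to the right and rows downward; lengths in mm; the calibration is good to about 2 mm. A picture is of the moment at which its call begins. There is no depth.
- ctrl.finish_job(): hands the job in, once; it reports no verdict.
The state is a dict: "time_s": time; "joints": joint angles; "dq": joint speeds; "tau": joint torques, N m; "eef_pos": TCP position; "ee_rot": TCP orientation; "force": force on the tool from outside, world axes, zero at the start; "wrist_torque": the same for the moment, N m; "grip_width": opening from 0.0 (shut) to 1.0 (fully open).
Only numpy, scipy, OpenCV 4.12 (cv2) and the standard library are available. Lean on these libraries where they do the work, as an engineer would, in place of code of your own. Each camera call takes 0.05 s, during which the arm holds its last target. There are 200 camera calls.

## Working session

There is one attempt and no reset: what is moved stays moved. The work goes in short steps, Python scripts to look and compute and a tool call to move; the robot and the scene stay as the last step left them, time stands still between calls to the robot, and variables do not carry over. Pictures are saved under pics/ and viewed, about 8 in all and at most 12, crops included, and the job is handed in when it is done.

Besides the shell and the picture viewer there is one more tool, called after "Emit:" as name(argument=value, ...), one argument or row to a line, values as JSON. move_arm: Moves the arm, as the interface text tells. Its arguments: {"type":"object","properties":{"motion":{"type":"array","items":{"type":"object","properties":{"offset":{"type":"array","items":{"type":"number"}},"angular":{"type":"array","items":{"type":"number"}},"jaw":{"type":"number"}}}},"squeeze":{"type":"number"}},"required":["motion"]}

```bash
mkdir -p pics; cat > h.py <<'E'
import numpy as np, cv2
from scipy.spatial.transform import Rotation as R
from rig import ctrl
def cap(n,f=None):
    c=ctrl.capture(n)
    if f: cv2.imwrite('pics/'+f+'.png',c['img'][:,:,::-1])
    np.savez('pics/'+(f or n)+'.npz',**c)
    return c
def ray(c,uv):
    M=cv2.Rodrigues(np.array(c['rvec'],float))[0];t=np.array(c['tvec'],float).ravel()
    d=np.linalg.inv(c['intrinsics'])@np.array([uv[0],uv[1],1.])
    return -M.T@t, M.T@d
def onz(c,uv,z):
    o,d=ray(c,uv); return o+d*(z-o[2])/d[2]
def proj(c,P):
    return cv2.projectPoints(np.array(P,float).reshape(-1,1,3),np.array(c['rvec'],float),np.array(c['tvec'],float),np.array(c['intrinsics'],float),None)[0].reshape(-1,2)
def delta(pos,rot=None):
    s=ctrl.sense();q=s['ee_rot'];r=R.from_quat([q[1],q[2],q[3],q[0]])
    return r.inv().apply(np.array(pos)-s['eef_pos'])/1000
E
python3 - <<'E'
from h import *
a=cap('scene','scene0');b=cap('top','top0')
cv2.imwrite('pics/both0.png',np.vstack([a['img'],b['img']])[:,:,::-1][:, :])
for c in(a,b):print(ray(c,(256,192)))
print(ctrl.sense(),ctrl.tips_ahead)
E
```

```text
(array([ 986.50179348, -634.66069335, 1212.48770536]), array([-0.28881225,  0.46486949, -0.83703272]))
(array([ 4.45420073e+02, -1.03214106e+00,  1.21145393e+03]), array([ 0.1035389 , -0.00625713, -0.99484594]))
{'time_s': 0.1, 'joints': array([ 1.09461080e+00,  3.13386768e-01,  1.49833589e+00,  1.98669151e-05,
        1.33100066e+00, -2.23387810e-01]), 'dq': array([-0.00123251, -0.00150455, -0.00297321, -0.00022995,  0.00043429,
       -0.000212  ]), 'tau': array([ 2.57931351e-03, -4.12896645e+01, -2.60143948e+01, -1.09965795e-04,
        3.01436026e-03,  8.95681353e-06]), 'eef_pos': array([131.2130741 , 508.12430629, 241.80551689]), 'ee_rot': array([-2.02800151e-04,  1.26064880e-01,  9.92021838e-01, -5.27788850e-04]), 'force': array([ 0.24274911,  0.20221312, -0.05217915]), 'wrist_torque': array([-0.01394439, -0.00237193, -0.07982603]), 'grip_width': 0.99575713669256} 11.0
```

View pics/scene0.png

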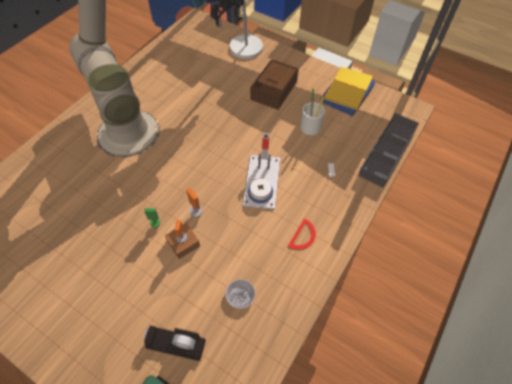

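View pics/top0.png

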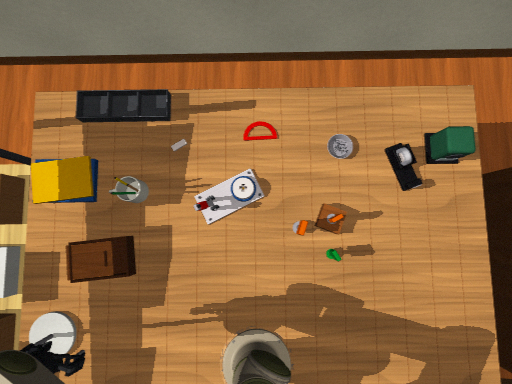

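Scene view: stem-like things are the green one (152,217), an orange one standing on the desk (194,200) and an orange one in the wooden stand (180,232). The jig's nest is at (261,190) in the scene view and (243,188) in the top view, with the red clamp sleeve at about (203,204) top. Next is one close crop of both.

```bash
python3 - <<'E'
from h import *
a=dict(np.load('pics/scene0.npz'));b=dict(np.load('pics/top0.npz'))
A=cv2.resize(a['img'][180:260,130:230],None,fx=4,fy=4,interpolation=cv2.INTER_CUBIC)
B=cv2.resize(b['img'][160:230,185:285],None,fx=4,fy=4,interpolation=cv2.INTER_CUBIC)
C=cv2.resize(b['img'][195:265,285:385],None,fx=4,fy=4,interpolation=cv2.INTER_CUBIC)
D=cv2.resize(a['img'][130:210,220:320],None,fx=4,fy=4,interpolation=cv2.INTER_CUBIC)
cv2.imwrite('pics/crop.png',np.vstack([np.hstack([A,D]),np.hstack([B,C])])[:,:,::-1])
# masks
def cc(m,mn=15):
    n,l,s,ce=cv2.connectedComponentsWithStats(m.astype(np.uint8));return [(s[i].tolist(),ce[i].round(1).tolist()) for i in range(1,n) if s[i,4]>mn]
for nm,c in(('scene',a),('top',b)):
    hsv=cv2.cvtColor(c['img'],cv2.COLOR_RGB2HSV);h,s,v=[hsv[:,:,i].astype(int) for i in range(3)]
    print(nm,'orange',cc((h>5)&(h<14)&(s>190)&(v>150)),'blue',cc((h>95)&(h<125)&(s>80)&(v>40)),'red',cc(((h<4)|(h>176))&(s>170)&(v>90)))
# jig, top-view plate
hsv=cv2.cvtColor(b['img'],cv2.COLOR_RGB2HSV)
m=((hsv[:,:,1]<60)&(hsv[:,:,2]>120)).astype(np.uint8);m[:160]=0;m[230:]=0;m[:,:190]=0;m[:,270:]=0
cs=cv2.findContours(m,0,2)[0];r=cv2.minAreaRect(np.vstack(cs));p=cv2.boxPoints(r);print(r,[onz(b,q,10)[:2].round(0) for q in p])
print('nest',onz(b,(243,188),26)[:2])
E
```

```text
scene orange [([188, 190, 8, 9, 27], [191.3, 194.0]), ([176, 222, 4, 9, 21], [178.0, 226.0])] blue [([150, 0, 52, 29, 728], [167.9, 9.7]), ([255, 0, 46, 20, 636], [276.3, 7.2]), ([366, 81, 8, 13, 23], [370.3, 85.9]), ([325, 101, 29, 13, 75], [341.5, 107.8])] red [([263, 140, 5, 8, 34], [265.0, 143.3]), ([289, 220, 26, 29, 205], [303.1, 236.3])]
top orange [([0, 57, 512, 101, 16409], [246.9, 82.3]), ([0, 158, 21, 6, 69], [7.2, 161.4]), ([324, 204, 16, 8, 48], [330.6, 207.7]), ([329, 214, 14, 8, 58], [336.0, 218.0]), ([297, 220, 11, 15, 106], [301.9, 227.0])] blue [([35, 159, 23, 3, 42], [44.8, 159.8]), ([56, 159, 42, 43, 303], [88.7, 185.1]), ([231, 176, 25, 25, 117], [243.5, 189.5])] red [([244, 121, 33, 19, 261], [259.9, 131.3]), ([197, 201, 11, 8, 51], [203.1, 204.5])]
((226.7000274658203, 196.90000915527344), (30.857738494873047, 67.52925109863281), 63.43495178222656) [array([552., 223.]), array([655.,  11.]), array([558., -36.]), array([456., 174.])]
nest [583.21331286  36.01906723]
```

View pics/crop.png

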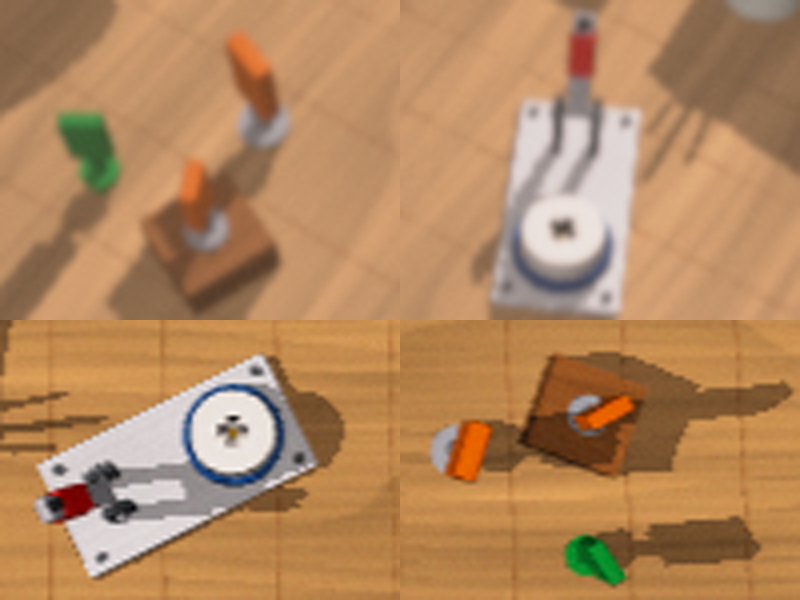

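Choices: the green stem is at crop (90,150) and must be left. The larger orange one stands on the desk at crop (255,90). The smaller orange one, in the stand, is at crop (200,205), and that is the target. The clamp leans back from the jig's bearing posts. I'll now go behind the clamp with the gripper shut.

Emit:
move_arm(
  motion=[
    {"offset": [-0.06, -0.027, 0], "angular": [0, 0, -10], "jaw": 0},
    {"offset": [-0.115, -0.052, 0], "angular": [0, 0, -20], "jaw": 0},
    {"offset": [-0.17, -0.077, 0], "angular": [0, 0, -30], "jaw": 0},
    {"offset": [-0.225, -0.102, 0], "angular": [0, 0, -40], "jaw": 0},
    {"offset": [-0.28, -0.127, 0], "angular": [0, 0, -40], "jaw": 0},
  ],
)

```text
time_s: 0.72
eef_pos: [352.1, 330.2, 242.2]
ee_rot: [-0.0, -0.223, 0.975, 0.0]
force: [0.8, 1.0, -0.3]
grip_width: -0.002
```

```bash
python3 - <<'E'
from h import *
print(delta((496,215,242)),ctrl.sense()['eef_pos'])
E
```

```text
[-7.96899164e-02 -1.66209872e-01  1.47619285e-04] [352.07309319 330.15744029 242.18884003]
```

Emit:
move_arm(
  motion=[
    {"offset": [-0.024, -0.05, 0], "angular": [0, 0, 0], "jaw": 0},
    {"offset": [-0.048, -0.1, 0], "angular": [0, 0, 0], "jaw": 0},
    {"offset": [-0.072, -0.15, 0], "angular": [0, 0, 0], "jaw": 0},
    {"offset": [-0.08, -0.166, 0], "angular": [0, 0, 0], "jaw": 0},
    {"offset": [-0.08, -0.166, 0], "angular": [0, 0, 0], "jaw": 0},
  ],
)

```text
time_s: 1.35
eef_pos: [494.8, 215.8, 241.8]
ee_rot: [-0.001, -0.22, 0.975, 0.0]
force: [-0.9, 0.6, 0.8]
grip_width: -0.0
```

```bash
python3 - <<'E'
from h import *
w=cap('wrist','w1');t=cap('top','t1')
print(ray(w,(256,192)),ctrl.sense()['eef_pos'])
T=cv2.resize(t['img'][150:240,160:280],(512,384),interpolation=cv2.INTER_CUBIC)
cv2.imwrite('pics/v1.png',cv2.resize(np.hstack([w['img'],T]),(800,300))[:,:,::-1])
E
```

```text
(array([429.94738008, 185.41620377, 373.09918281]), array([ 0.25982153,  0.14045608, -0.95554388])) [493.84482726 216.96692506 242.25954998]
```

View pics/v1.png

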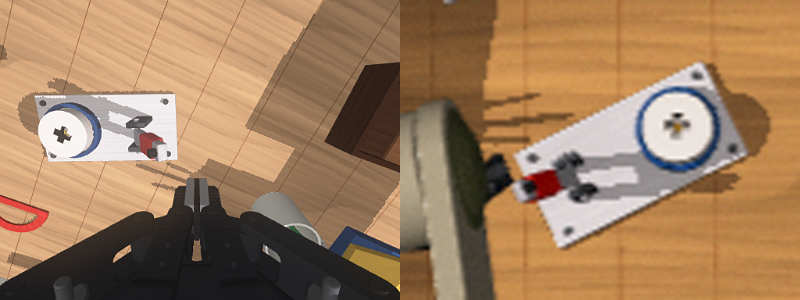

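```bash
python3 - <<'E'
from h import *
w=dict(np.load('pics/w1.npz'))
im=w['img'];hsv=cv2.cvtColor(im,cv2.COLOR_RGB2HSV)
for p in[(35,94),(176,94),(178,159),(47,162)]: print('corner',onz(w,np.array(p)*1.28,10).round(1))
print('drive',onz(w,np.array((66,132))*1.28,46).round(1))
m=((hsv[:,:,1]<40)&(hsv[:,:,2]>225)).astype(np.uint8);n,l,s,c=cv2.connectedComponentsWithStats(m)
print([(s[i].tolist(),c[i].round()) for i in range(1,n) if s[i,4]>100])
for p in[(150,158),(165,152),(158,155)]: print('tip',onz(w,np.array(p)*1.28,142).round(1))
# rays for pencils
b=dict(np.load('pics/top0.npz'));print('mug',onz(b,(130,189),95))
E
```

```text
corner [556.8 -31.9  10. ]
corner [462.7 165.7  10. ]
corner [558.9 212.2  10. ]
corner [659.2  14.1  10. ]
drive [578.5  44.1  46. ]
[([117, 121, 110, 86, 3222], array([197., 151.])), ([49, 142, 150, 65, 4630], array([106., 180.])), ([138, 142, 31, 21, 328], array([152., 152.]))]
tip [523.9 174.9 142. ]
tip [510.8 186.7 142. ]
tip [517.1 181.3 142. ]
mug [576.80467815 401.03967567  95.        ]
```

Left half (wrist): nest with the cross socket at about (64,132) and the clamp tip at about (158,153), leaning back towards the gripper, which is at (197,190). Right half: the gripper is behind the clamp on the jig's axis. Next I lower it and push.

Emit:
move_arm(
  motion=[
    {"offset": [0, 0, 0.05], "angular": [0, 0, 0], "jaw": 0},
    {"offset": [0, 0, 0.1], "angular": [0, 0, 0], "jaw": 0},
    {"offset": [0, -0.01, 0.105], "angular": [0, 0, 0], "jaw": 0},
    {"offset": [0, -0.02, 0.105], "angular": [0, 0, 0], "jaw": 0},
    {"offset": [0, -0.03, 0.105], "angular": [0, 0, 0], "jaw": 0},
  ],
)

```text
time_s: 2.08
eef_pos: [508.1, 190.7, 142.2]
ee_rot: [0.002, -0.221, 0.975, 0.002]
force: [-23.7, 16.5, 44.9]
grip_width: -0.002
```

Emit:
move_arm(
  motion=[
    {"offset": [0, -0.013, 0], "angular": [0, 0, 0], "jaw": 0},
    {"offset": [0, -0.026, 0], "angular": [0, 0, 0], "jaw": 0},
    {"offset": [0, -0.039, 0], "angular": [0, 0, 0], "jaw": 0},
    {"offset": [0, -0.052, 0], "angular": [0, 0, 0], "jaw": 0},
    {"offset": [0, -0.065, 0], "angular": [0, 0, 0], "jaw": 0},
  ],
)

```text
time_s: 2.7
eef_pos: [536.0, 129.3, 137.1]
ee_rot: [-0.0, -0.221, 0.975, -0.0]
force: [-0.5, 0.5, 0.4]
grip_width: 0.002
```

Emit:
move_arm(
  motion=[
    {"offset": [0, -0.005, 0], "angular": [0, 0, 0], "jaw": 0},
    {"offset": [0, -0.008, -0.03], "angular": [0, 0, 0], "jaw": 0},
    {"offset": [0, -0.005, -0.08], "angular": [0, 0, 0], "jaw": 0.04},
    {"offset": [0, 0.01, -0.11], "angular": [0, 0, 0], "jaw": 0.0854},
    {"offset": [0, 0.01, -0.12], "angular": [0, 0, 0], "jaw": 0.0854},
  ],
)

```text
time_s: 3.32
eef_pos: [531.6, 139.7, 258.8]
ee_rot: [0.001, -0.221, 0.975, -0.0]
force: [0.4, -0.2, -0.1]
grip_width: 0.641
```

```bash
python3 - <<'E'
from h import *
w=cap('wrist','w2');a=cap('scene','s2');t=cap('top','t2')
print(ctrl.sense()['eef_pos'],ctrl.sense()['time_s'])
A=cv2.resize(a['img'][130:265,130:310],(512,384),interpolation=cv2.INTER_CUBIC)
cv2.imwrite('pics/v2.png',cv2.resize(np.hstack([w['img'],A]),(800,300))[:,:,::-1])
E
```

```text
[531.38306628 138.90968033 256.26432109] 3.475
```

View pics/v2.png

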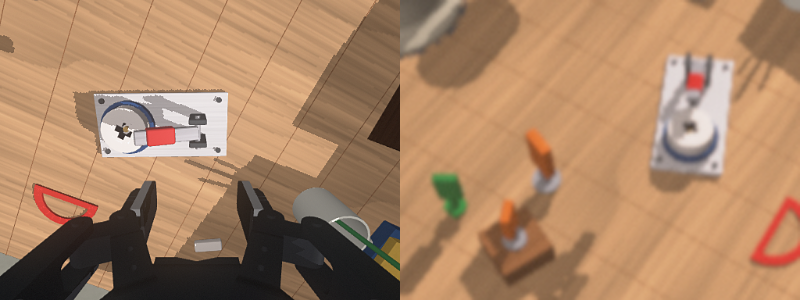

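Left half (wrist): the clamp has swung over and its red sleeve at (160,136) lies on the rim. Socket cross at (123,130). Right half: the arm points at the nest, and the stem in the stand at (510,225) is untouched. I'll locate the stem roughly and fly above it.

```bash
python3 - <<'E'
from h import *
b=dict(np.load('pics/top0.npz'));a=dict(np.load('pics/s2.npz'))
print('flange top',onz(b,(331,219),46),'scene',onz(a,(130+(514-400)*.45,130+240*.45),46))
for z in(99,127):print(onz(b,(337,217.5),z))
print(delta((0,0,240)), ctrl.sense()['eef_pos'],ctrl.sense()['joints'])
w=dict(np.load('pics/w2.npz'));q=ctrl.sense()['ee_rot'];r=R.from_quat([q[1],q[2],q[3],q[0]])
o,d=ray(w,(256,192));print('cam in tool',r.inv().apply(o-ctrl.sense()['eef_pos']),r.inv().apply(d))
for T in[(530,-175,260),(560,-175,260),(500,-175,260)]:print(delta(T))
E
```

```text
flange top [ 472.86000566 -257.30588294   46.        ] scene [ 480.35547352 -260.67308832   46.        ]
[ 476.13356805 -264.91203424   99.        ]
[ 475.36052222 -258.2702877   127.        ]
[0.53938638 0.10345107 0.01698819] [531.38306628 138.90968033 256.26432109] [ 4.24217257e-02  3.57744667e-01  1.39908274e+00 -2.11199370e-04
  1.38606881e+00 -1.97352055e+00]
cam in tool [  71.6769637     1.24427691 -133.4681527 ] [-0.2993054   0.01383639  0.95421385]
[ 0.13643027 -0.28271648 -0.00365142]
[ 0.10935436 -0.29563521 -0.00369023]
[ 0.16350617 -0.26979774 -0.00361261]
```

Emit:
move_arm(
  motion=[
    {"offset": [0.03, -0.045, 0], "angular": [0, 0, 10], "jaw": 0.0854},
    {"offset": [0.06, -0.09, 0], "angular": [0, 0, 20], "jaw": 0.0854},
    {"offset": [0.09, -0.135, 0], "angular": [0, 0, 30], "jaw": 0.0854},
    {"offset": [0.12, -0.18, 0], "angular": [0, 0, 40], "jaw": 0.0854},
    {"offset": [0.15, -0.225, 0], "angular": [0, 0, 50], "jaw": 0.0854},
  ],
)

```text
time_s: 4.1
eef_pos: [492.1, -130.3, 255.6]
ee_rot: [-0.001, 0.215, 0.977, 0.0]
force: [0.5, -0.1, -0.1]
grip_width: 1.002
```

```bash
python3 - <<'E'
from h import *
s=ctrl.sense();print(delta((476,-262,235)),s['eef_pos'],s['joints'])
E
```

```text
[-0.04081033 -0.1262456   0.02049356] [ 492.05140159 -130.3158579   255.61694924] [-4.89382022e-01  2.69159319e-01  1.52078057e+00 -6.72890486e-05
  1.35440642e+00 -1.62661210e+00]
```

Emit:
move_arm(
  motion=[
    {"offset": [-0.015, -0.045, 0.007], "angular": [0, 0, 10], "jaw": 0.0854},
    {"offset": [-0.03, -0.09, 0.014], "angular": [0, 0, 20], "jaw": 0.0854},
    {"offset": [-0.041, -0.126, 0.02], "angular": [0, 0, 30], "jaw": 0.0854},
    {"offset": [-0.041, -0.126, 0.02], "angular": [0, 0, 39], "jaw": 0.0854},
    {"offset": [-0.041, -0.126, 0.02], "angular": [0, 0, 39], "jaw": 0.0854},
  ],
)

```text
time_s: 4.72
eef_pos: [477.5, -260.3, 235.6]
ee_rot: [-0.001, 0.526, 0.851, 0.0]
force: [-0.3, -0.2, -0.7]
grip_width: 0.997
```

```bash
python3 - <<'E'
from h import *
w=cap('wrist','w3');a=cap('scene','s3');t=cap('top','t3')
s=ctrl.sense();print(s['eef_pos'],s['ee_rot'],s['time_s'])
A=cv2.resize(a['img'][150:210,220:300],(512,384),interpolation=cv2.INTER_CUBIC)
cv2.imwrite('pics/v3.png',cv2.resize(np.hstack([w['img'],A]),(800,300))[:,:,::-1])
hsv=cv2.cvtColor(w['img'],cv2.COLOR_RGB2HSV);h,S,v=[hsv[:,:,i].astype(int) for i in range(3)]
m=((h>3)&(h<15)&(S>200)&(v>190)).astype(np.uint8)
for c in cv2.findContours(m,0,2)[0]:
    if cv2.contourArea(c)>150:
        r=cv2.minAreaRect(c);p=cv2.boxPoints(r);W=[onz(w,q,127)[:2].round(1) for q in p];print(r,onz(w,r[0],127).round(1),W)
E
```

```text
[ 478.00362691 -259.71346472  236.76522169] [-4.41261580e-04  5.24743073e-01  8.51260541e-01  6.01243055e-05] 4.875
```

View pics/v3.png

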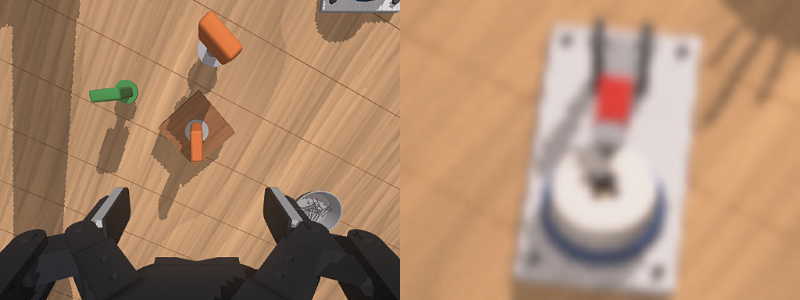

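Left half: the stem in the stand at (196,145), with its handle running vertically, so it is already aligned with the fingers. Right half: the clamp is shut on the rim. I'll refine the handle position.

```bash
python3 - <<'E'
from h import *
w=dict(np.load('pics/w3.npz'))
hsv=cv2.cvtColor(w['img'],cv2.COLOR_RGB2HSV);h,S,v=[hsv[:,:,i].astype(int) for i in range(3)]
print(hsv[160:210:5,251])
m=((h>4)&(h<13)&(S>175)&(v>120)).astype(np.uint8);m[:,:235]=0;m[:,270:]=0;m[:155]=0;m[215:]=0
n,l,s,c=cv2.connectedComponentsWithStats(m);i=1+s[1:,4].argmax();print(s[i],c[i])
for y in range(s[i,1],s[i,1]+s[i,3],4):
    x=np.where(l[y]==i)[0];print(y,x.min(),x.max(),end='; ')
q=ctrl.sense()['ee_rot'];r=R.from_quat([q[1],q[2],q[3],q[0]]);P=ctrl.sense()['eef_pos']
y1=s[i,1]+s[i,3]
f=lambda uv,z:r.inv().apply(onz(w,uv,z)-P).round(1)
print('\nbottom edge z127',f((c[i][0],y1),127),'flange',f((196*1.28,131*1.28),46))
E
```

```text
[[ 10 177 184]
 [ 10 177 184]
 [ 10 175 226]
 [ 10 176 224]
 [ 10 177 223]
 [ 10 178 222]
 [ 10 177 222]
 [ 10 179 222]
 [ 10 179 220]
 [ 10 180 196]]
[243 157  17  50 684] [251.10672515 181.85672515]
157 247 255; 161 245 257; 165 244 258; 169 244 258; 173 244 258; 177 244 258; 181 244 258; 185 244 258; 189 244 258; 193 244 258; 197 244 259; 201 244 259; 205 245 258; 
bottom edge z127 [-14.5   0.4 109.8] flange [ 2.800e+00 -1.000e-01  1.908e+02]
```

Emit:
move_arm(
  motion=[
    {"offset": [0.003, 0, 0.04], "angular": [0, 0, 0], "jaw": 0.06},
    {"offset": [0.003, 0, 0.08], "angular": [0, 0, 0], "jaw": 0.06},
    {"offset": [0.003, 0, 0.115], "angular": [0, 0, 0], "jaw": 0.06},
    {"offset": [0.003, 0, 0.14], "angular": [0, 0, 0], "jaw": 0.06},
    {"offset": [0.003, 0, 0.14], "angular": [0, 0, 0], "jaw": 0.04},
  ],
  squeeze=60,
)

```text
time_s: 5.5
eef_pos: [476.1, -256.4, 95.9]
ee_rot: [-0.002, 0.525, 0.851, 0.0]
force: [1.0, -0.6, 0.6]
grip_width: 0.508
```

Emit:
move_arm(
  motion=[
    {"offset": [0, 0, 0], "angular": [0, 0, 0], "jaw": 0.0},
    {"offset": [0, 0, 0], "angular": [0, 0, 0], "jaw": 0.0},
    {"offset": [0, 0, 0], "angular": [0, 0, 0], "jaw": 0.0},
    {"offset": [0, 0, 0], "angular": [0, 0, 0], "jaw": 0.0},
    {"offset": [0, 0, 0], "angular": [0, 0, 0], "jaw": 0.0},
  ],
  squeeze=60,
)

```text
time_s: 6.12
eef_pos: [477.2, -257.7, 98.4]
ee_rot: [0.001, 0.526, 0.85, -0.0]
force: [-0.2, 0.7, 6.5]
grip_width: 0.157
```

Emit:
move_arm(
  motion=[
    {"offset": [0, 0, -0.02], "angular": [0, 0, 0], "jaw": 0.0},
    {"offset": [0, 0, -0.05], "angular": [0, 0, 0], "jaw": 0.0},
    {"offset": [0, 0, -0.09], "angular": [0, 0, 0], "jaw": 0.0},
    {"offset": [0, 0, -0.12], "angular": [0, 0, 0], "jaw": 0.0},
    {"offset": [0, 0, -0.12], "angular": [0, 0, 0], "jaw": 0.0},
  ],
)

```text
time_s: 6.75
eef_pos: [477.3, -257.8, 219.3]
ee_rot: [0.002, 0.526, 0.85, -0.0]
force: [0.2, -0.0, -1.0]
grip_width: 0.157
```

```bash
python3 - <<'E'
from h import *
w=dict(np.load('pics/w2.npz'));s=ctrl.sense();print(s['joints'],s['eef_pos'],s['force'],s['grip_width'])
# socket in w2: black cross
im=w['img'];g=im.max(2)
m=(g<90).astype(np.uint8);m[:,:140]=0;m[:,175:]=0;m[:150]=0;m[185:]=0
n,l,st,c=cv2.connectedComponentsWithStats(m);print(st,c)
u=c[1+st[1:,4].argmax()];print('socket',onz(w,u,46))
print(delta((581,42,217)))
x=cv2.resize(im[120:215,120:250],None,fx=6,fy=6,interpolation=cv2.INTER_CUBIC);cv2.imwrite('pics/v4.png',x[:,:,::-1])
E
```

```text
[-7.11238863e-01  3.67205704e-01  1.48368313e+00  3.13826595e-06
  1.28648082e+00 -1.17421388e+00] [ 477.29166902 -257.75368303  219.27567085] [ 0.20927974 -0.01210782 -0.99439485] 0.1566055586778997
[[     0      0    512    384 196435]
 [   156    157      5      5     12]
 [   147    160     22     19    160]
 [   163    162      1      1      1]] [[255.58758877 191.52017207]
 [158.16666667 158.58333333]
 [155.84375    169.3875    ]
 [163.         162.        ]]
socket [587.56405825  38.64803213  46.        ]
[0.22188867 0.22666078 0.001782  ]
```

View pics/v4.png

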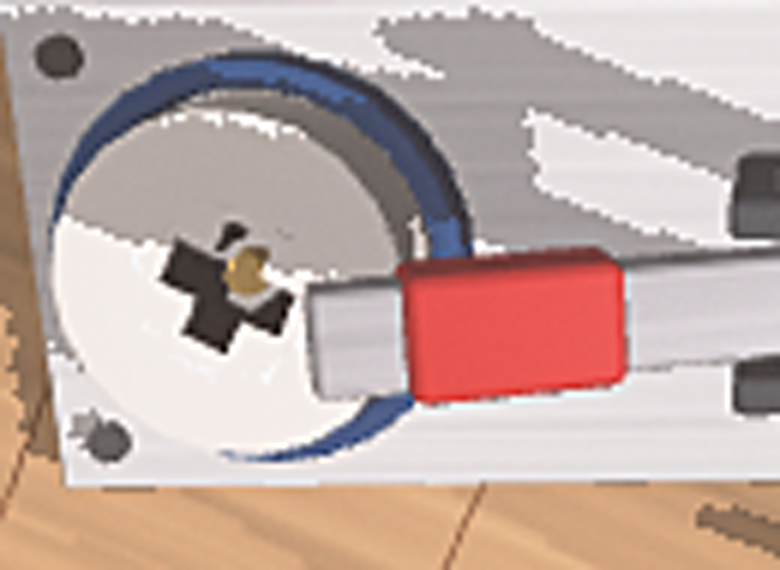

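The crop shows the socket cross, centred at about (227,287), with one slot running from (180,262) to (283,313). The clamp foot is on the rim. The stem is gripped (opening 13.4 mm). I'll get the yaw and a hover pose for a close look.

```bash
python3 - <<'E'
from h import *
w=dict(np.load('pics/w2.npz'))
f=lambda p:onz(w,(120+p[0]/6-.4,120+p[1]/6-.4),46)[:2]
A,B,C,D=map(f,[(180,262),(283,313),(237,230),(206,342)])
print(A,B,C,D,f((227,287)))
for d in(B-A,D-C):print(np.linalg.norm(d),np.degrees(np.arctan2(d[1],d[0])))
dr=f((232,285));print('drive?',dr)
s=ctrl.sense();print(delta((585,40,190)))
E
```

```text
[583.71970683  29.29560723] [584.6276467   51.58215125] [572.70334617  37.31257472] [597.02747985  39.65854872] [584.46574058  39.54104694]
22.30503080335113 87.66709583400161
24.43700213307186 5.508930015895121
drive? [583.64583418  40.30338867]
[0.21841794 0.22930234 0.02880007]
```

```bash
python3 -c "
from h import *
print(delta((584.5,-15,190)))"
```

```text
[0.16943149 0.20429124 0.02894996]
```

Emit:
move_arm(
  motion=[
    {"offset": [0.034, 0.041, 0], "angular": [0, 0, 5], "jaw": 0.0},
    {"offset": [0.068, 0.082, 0], "angular": [0, 0, 10], "jaw": 0.0},
    {"offset": [0.102, 0.123, 0.01], "angular": [0, 0, 15], "jaw": 0.0},
    {"offset": [0.136, 0.164, 0.02], "angular": [0, 0, 20], "jaw": 0.0},
    {"offset": [0.169, 0.204, 0.029], "angular": [0, 0, 25], "jaw": 0.0},
  ],
)

```text
time_s: 7.38
eef_pos: [583.8, -13.2, 186.5]
ee_rot: [-0.001, 0.699, 0.715, -0.001]
force: [-0.0, -0.7, -1.5]
grip_width: 0.158
```

Emit:
move_arm(
  motion=[
    {"offset": [0, 0, 0], "angular": [0, 0, 0], "jaw": 0.0},
    {"offset": [0, 0, 0], "angular": [0, 0, 0], "jaw": 0.0},
    {"offset": [0, 0, 0], "angular": [0, 0, 0], "jaw": 0.0},
  ],
)

```text
time_s: 7.75
eef_pos: [583.5, -16.1, 188.1]
ee_rot: [-0.0, 0.698, 0.716, -0.0]
force: [0.3, -0.1, -0.5]
grip_width: 0.158
```

```bash
python3 - <<'E'
from h import *
w=cap('wrist','w5');s=ctrl.sense();print(s['eef_pos'],s['ee_rot'],s['time_s'],s['force'])
u=proj(w,(584.5,39.5,46))[0];print(u,w['intrinsics'][0])
x0,y0=(u-np.array([80,60])).astype(int);y0=max(y0,0);print(x0,y0)
cv2.imwrite('pics/v5.png',cv2.resize(w['img'][y0:y0+120,x0:x0+160],None,fx=5,fy=5,interpolation=cv2.INTER_CUBIC)[:,:,::-1])
E
```

```text
[583.58641868 -16.08789236 188.28179426] [ 1.30079201e-05  6.98153606e-01  7.15948000e-01 -6.32221718e-05] 7.8 [-0.22379677 -0.75135697 -0.88165694]
[252.7605619  123.16643875] [291.8961039    0.         251.55457732]
172 63
```

View pics/v5.png

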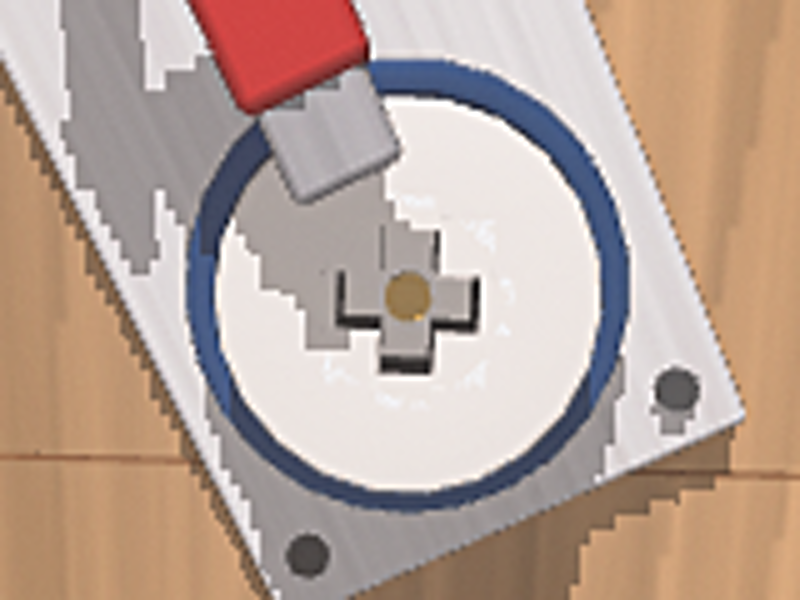

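The cross socket is clear: ends at left (338,299), right (477,303), top (410,229) and bottom (405,374), almost aligned with the tool. The clamp is on the rim.

```bash
python3 - <<'E'
from h import *
w=dict(np.load('pics/w5.npz'))
f=lambda p:onz(w,(172+p[0]/5-.4,63+p[1]/5-.4),46)[:2]
A,B,C,D=map(f,[(338,299),(477,303),(410,229),(405,374)])
for d in(B-A,D-C):print(np.linalg.norm(d),np.degrees(np.arctan2(d[1],d[0])))
c=(A+B+C+D)/4;print(A,B,C,D,c)
dr=[f(p) for p in[(213,290),(602,290),(408,95),(408,492)]];print('drive',dr,(dr[0]+dr[1])/2,(dr[2]+dr[3])/2)
q=ctrl.sense()['ee_rot'];print('tooly',R.from_quat([q[1],q[2],q[3],q[0]]).as_matrix()[:,1])
print(delta((*c,150)))
# handle/stem visibility check
cv2.imwrite('pics/v6.png',w['img'][100:384,100:412][:,:,::-1])
E
```

```text
25.44698609097622 -0.148698115780528
25.95096827677172 -90.47377525117365
[572.08286705  39.86852876] [597.52976745  39.80248699] [584.90993166  52.53893156] [584.69534716  26.58885048] [584.80447833  39.69969945]
drive [array([549.24137766,  40.89144483]), array([620.2507286 ,  42.70327003]), array([583.93326889,  75.24431638]), array([585.8543061 ,   4.38792876])] [584.74605313  41.79735743] [584.89378749  39.81612257]
tooly [ 9.99683357e-01  2.51630782e-02 -7.23645223e-05]
[0.05574337 0.00262423 0.03827565]
```

View pics/v6.png

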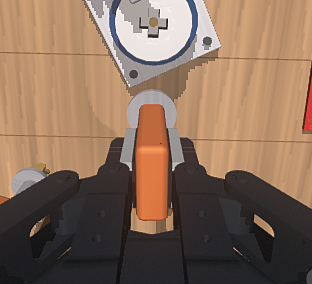

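The held handle is at (152,160) and the flange disc has its top edge at (152,90) and sides at x=128 and 177. I use these for the stem's offset in the hand.

```bash
python3 - <<'E'
from h import *
w=dict(np.load('pics/w5.npz'));s=ctrl.sense();q=s['ee_rot'];r=R.from_quat([q[1],q[2],q[3],q[0]])
f=lambda u,z:r.inv().apply(onz(w,u,z)-s['eef_pos']).round(1)
print('flange top edge',f((252,190.5),135.5),f((252,190.5),132),'sides',f((227.5,209),135.5),f((277,209),135.5))
g=w['img'][150:320,252];hs=cv2.cvtColor(w['img'],cv2.COLOR_RGB2HSV)
print([(y,*hs[y,252]) for y in range(184,208,2)],[(y,*hs[y,252]) for y in range(236,262,2)],[(y,*hs[y,252]) for y in range(306,326,2)])
for z in(216.5,):print('handle far edge',f((252,319),z),'near',f((252,248),z))
E
```

```text
flange top edge [18.5  1.6 52.8] [17.4  1.6 56.3] sides [  5.5 -14.9  52.8] [ 5.5 18.4 52.8]
[(184, np.uint8(14), np.uint8(97), np.uint8(134)), (186, np.uint8(13), np.uint8(100), np.uint8(132)), (188, np.uint8(14), np.uint8(112), np.uint8(132)), (190, np.uint8(162), np.uint8(8), np.uint8(155)), (192, np.uint8(170), np.uint8(9), np.uint8(178)), (194, np.uint8(171), np.uint8(10), np.uint8(176)), (196, np.uint8(171), np.uint8(10), np.uint8(178)), (198, np.uint8(163), np.uint8(10), np.uint8(175)), (200, np.uint8(165), np.uint8(9), np.uint8(175)), (202, np.uint8(150), np.uint8(7), np.uint8(175)), (204, np.uint8(8), np.uint8(159), np.uint8(188)), (206, np.uint8(10), np.uint8(171), np.uint8(188))] [(236, np.uint8(10), np.uint8(174), np.uint8(192)), (238, np.uint8(10), np.uint8(175), np.uint8(192)), (240, np.uint8(9), np.uint8(177), np.uint8(192)), (242, np.uint8(10), np.uint8(175), np.uint8(192)), (244, np.uint8(9), np.uint8(174), np.uint8(190)), (246, np.uint8(10), np.uint8(174), np.uint8(220)), (248, np.uint8(12), np.uint8(160), np.uint8(239)), (250, np.uint8(12), np.uint8(160), np.uint8(238)), (252, np.uint8(11), np.uint8(168), np.uint8(237)), (254, np.uint8(11), np.uint8(173), np.uint8(228)), (256, np.uint8(10), np.uint8(174), np.uint8(224)), (258, np.uint8(10), np.uint8(175), np.uint8(224)), (260, np.uint8(10), np.uint8(176), np.uint8(224))] [(306, np.uint8(10), np.uint8(178), np.uint8(221)), (308, np.uint8(10), np.uint8(179), np.uint8(221)), (310, np.uint8(10), np.uint8(179), np.uint8(220)), (312, np.uint8(10), np.uint8(178), np.uint8(221)), (314, np.uint8(10), np.uint8(179), np.uint8(220)), (316, np.uint8(10), np.uint8(178), np.uint8(221)), (318, np.uint8(10), np.uint8(179), np.uint8(222)), (320, np.uint8(11), np.uint8(174), np.uint8(152)), (322, np.uint8(14), np.uint8(108), np.uint8(185)), (324, np.uint8(14), np.uint8(109), np.uint8(185))]
handle far edge [-13.9   1.5 -28.2] near [ 19.7   1.5 -28.2]
```

Emit:
move_arm(
  motion=[
    {"offset": [0.027, 0.001, 0], "angular": [0, 0, 1], "jaw": 0.0},
    {"offset": [0.0537, 0.0012, 0.01], "angular": [0, 0, 1.75], "jaw": 0.0},
    {"offset": [0.0537, 0.0012, 0.035], "angular": [0, 0, 1.75], "jaw": 0.0},
    {"offset": [0.0537, 0.0012, 0.058], "angular": [0, 0, 1.75], "jaw": 0.0},
    {"offset": [0.0537, 0.0012, 0.058], "angular": [0, 0, 1.75], "jaw": 0.0},
  ],
)

```text
time_s: 8.43
eef_pos: [582.8, 38.1, 129.1]
ee_rot: [-0.001, 0.709, 0.705, -0.001]
force: [-0.5, -0.5, -1.1]
grip_width: 0.156
```

Emit:
move_arm(
  motion=[
    {"offset": [0, 0, 0], "angular": [0, 0, 0], "jaw": 0.0},
    {"offset": [0, 0, 0], "angular": [0, 0, 0], "jaw": 0.0},
    {"offset": [0, 0, 0.004], "angular": [0, 0, 0], "jaw": 0.0},
    {"offset": [0, 0, 0.008], "angular": [0, 0, 0], "jaw": 0.0},
    {"offset": [0, 0, 0.008], "angular": [0, 0, 0], "jaw": 0.0},
  ],
)

```text
time_s: 9.05
eef_pos: [583.4, 38.7, 121.9]
ee_rot: [-0.0, 0.709, 0.706, -0.0]
force: [0.3, -0.6, -1.5]
grip_width: 0.155
```

Emit:
move_arm(
  motion=[
    {"offset": [0, 0, 0.002], "angular": [0, 0, 0], "jaw": 0.0},
    {"offset": [0, 0, 0.004], "angular": [0, 0, 0], "jaw": 0.0},
    {"offset": [0, 0, 0.004], "angular": [0, 0, 0], "jaw": 0.0},
  ],
)

```text
time_s: 9.43
eef_pos: [583.5, 38.7, 118.1]
ee_rot: [-0.0, 0.709, 0.706, -0.0]
force: [-0.1, 0.1, -0.7]
grip_width: 0.153
```

Emit:
move_arm(
  motion=[
    {"offset": [0, 0, 0.0015], "angular": [0, 0, 0], "jaw": 0.0},
    {"offset": [0, 0, 0.003], "angular": [0, 0, 0], "jaw": 0.0},
    {"offset": [0, 0, 0.0045], "angular": [0, 0, 0], "jaw": 0.0},
    {"offset": [0, 0, 0.006], "angular": [0, 0, 0], "jaw": 0.0},
    {"offset": [0, 0, 0.006], "angular": [0, 0, 0], "jaw": 0.0},
  ],
)

```text
time_s: 10.05
eef_pos: [583.6, 38.7, 112.2]
ee_rot: [-0.0, 0.709, 0.706, -0.0]
force: [0.1, 0.7, -1.8]
grip_width: 0.159
```

Emit:
move_arm(
  motion=[
    {"offset": [0, 0, 0.0015], "angular": [0, 0, 0], "jaw": 0.0},
    {"offset": [0, 0, 0.003], "angular": [0, 0, 0], "jaw": 0.0},
    {"offset": [0, 0, 0.0045], "angular": [0, 0, 0], "jaw": 0.0},
    {"offset": [0, 0, 0.006], "angular": [0, 0, 0], "jaw": 0.0},
    {"offset": [0, 0, 0.0065], "angular": [0, 0, 0], "jaw": 0.0},
  ],
)

```text
time_s: 10.68
eef_pos: [583.7, 38.7, 106.0]
ee_rot: [0.0, 0.709, 0.706, 0.0]
force: [0.0, -0.3, 5.0]
grip_width: 0.152
```

Emit:
move_arm(
  motion=[
    {"offset": [0, 0, 0.001], "angular": [0, 0, 0], "jaw": 0.0},
    {"offset": [0, 0, 0.002], "angular": [0, 0, 0], "jaw": 0.0},
    {"offset": [0, 0, 0.003], "angular": [0, 0, 0], "jaw": 0.0},
    {"offset": [0, 0, 0.003], "angular": [0, 0, 0], "jaw": 0.0},
  ],
)

```text
time_s: 11.18
eef_pos: [583.7, 38.7, 103.0]
ee_rot: [0.0, 0.709, 0.706, 0.0]
force: [-2.1, -0.2, 7.2]
grip_width: 0.155
```

Emit:
move_arm(
  motion=[
    {"offset": [0, 0, 0.0005], "angular": [0, 0, 0], "jaw": 0.0},
    {"offset": [0, 0, 0.001], "angular": [0, 0, 0], "jaw": 0.0},
    {"offset": [0, 0, 0.0015], "angular": [0, 0, 0], "jaw": 0.0},
    {"offset": [0, 0, 0.0015], "angular": [0, 0, 0], "jaw": 0.0},
  ],
  squeeze=80,
)

```text
time_s: 11.68
eef_pos: [583.8, 38.7, 102.5]
ee_rot: [0.0, 0.709, 0.706, 0.0]
force: [-5.3, -0.2, 12.9]
grip_width: 0.149
```

Emit:
move_arm(
  motion=[
    {"offset": [0, 0, 0.0004], "angular": [0, 0, 0], "jaw": 0.0},
    {"offset": [0, 0, 0.0008], "angular": [0, 0, 0], "jaw": 0.0},
    {"offset": [0, 0, 0.0008], "angular": [0, 0, 0], "jaw": 0.0},
    {"offset": [0, 0, 0.0008], "angular": [0, 0, 0], "jaw": 0.0},
  ],
)

```text
time_s: 12.18
eef_pos: [583.8, 38.7, 102.4]
ee_rot: [0.001, 0.708, 0.706, 0.0]
force: [-7.6, 0.5, 19.5]
grip_width: 0.151
```

```bash
python3 - <<'E'
from h import *
w=cap('wrist','w7');a=cap('scene','s7');s=ctrl.sense();print(s['eef_pos'],s['force'],s['wrist_torque'],s['grip_width'])
A=cv2.resize(a['img'][145:220,215:315],(512,384),interpolation=cv2.INTER_CUBIC)
cv2.imwrite('pics/v7.png',cv2.resize(np.hstack([cv2.resize(w['img'][80:272,128:384],(512,384)),A]),(800,300))[:,:,::-1])
E
```

```text
[583.84839     38.64410692 102.44582667] [-7.10644489 -0.65213117 19.70687061] [0.07669427 1.47782101 0.08121481] 0.15119485206197825
```

View pics/v7.png

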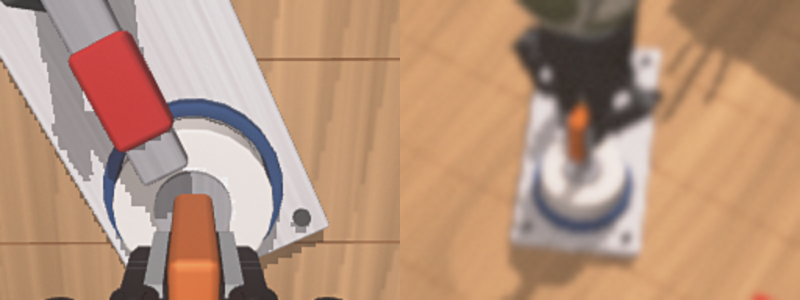

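Left half: the flange, around (193,200), lies on the white top. The clamp foot is on the rim at (165,165). Pressing further raised the force to 19.7 N without any motion, so the stem is seated. Handing in.

```bash
python3 -c "
from h import *
print(ctrl.finish_job()); s=ctrl.sense();print(s['time_s'],s['eef_pos'],s['force'],s['grip_width'])"
```

```text
the job is handed in; nothing more can be done
None
the job is handed in; nothing more can be done
```

The job is handed in, at about 12.3 s on the robot's clock. The clamp is shut on the drive unit's rim, and the stem from the stand is in the socket, still held and pressed down. `finish_job` reports no verdict.

**Last checks**
- **Seating:** The stem went in with no side contact until it met the spring. It then stopped hard with the TCP at 102.4 mm, where I expected it to be home. Pressing further raised the force from 12.9 to 19.7 N with no more travel.
- **Grip:** The fingers held the 14 mm handle at a 12.9 mm opening, with an 80 N squeeze commanded.
- **Pictures:** In the last wrist view the flange lies on the white top and the clamp foot is on the rim. I did not measure the clamp angle or stem tilt.

**What did not fit cleanly**
- **Side load:** About 7 N sideways and 1.5 N m at the wrist remained while pressing. The TCP was about 1 mm off the socket centre I measured, and I did not correct it.
- **Clamp contact:** A brief force of about 48 N showed at the wrist when the shut fingers came down beside the clamp arm. They probably touched its tip. I do not know whether that counts against the 40 N limit on the arm and gripper body.
- **Other objects:** I saw none of the other things on the desk move, but I did not check them individually at the end.

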